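Set the joint tweezers to the gauge lines

TASK

On the kitchen worktop, turn the red knob of the cradle clockwise until it clicks past its detent and the brass keeper has swung off the sprung tweezers, then pick the tweezers up out of the cradle by their blue finger pads. Carry them to the yellow gauge tile and hold them level just above it (1 to 4 cm), tips centred over the two blue lines and arms running along them, squeezed so that the tips stand 16 mm apart like the lines; never pinch the tips shut on the way, and leave the other things on the worktop alone. Finish while still holding the tweezers there, steady at that gap: do not put them down or let go.

Things in the scene. Friction and masses are not known exactly. Their poses are not given: they have to be found in the camera images.
- cradle: Fixed cradle. Origin on the worktop straight below the tweezers' finger pads as they lie in it; x runs from the knob to the tweezers' tips, z up. Base plate x -172 to 65, y +-45, 6 mm thick. Rear saddle (x -88 to -64) and front rest (x 24 to 44) carry the tweezers' underside at 30 mm; side cheeks rise to 37 mm (inner faces y +-13 and +-30). Between them the arms lie free. Knob axis at x -125 mm, on a 45 mm high housing
- knob (a joint): Turn of the red knob, rad: 0 locked (keeper over the tweezers' bow), grows clockwise seen from above, stop at 1.4; starts at 0. A sprung detent pushes it back towards 0 up to about 0.7 (at most about 0.1 N m), then it clicks over and is drawn to 1.4, keeper clear of the tweezers
- knob_grip (a point): On the knob's axis at the height to grip, 75.5 mm above the worktop. The grip is a red bar 44 mm long, 14 mm wide, 50 to 86 mm above the worktop; its long side lies along this frame's x, which is the cradle's x at knob 0 and turns with the knob. Below it a disc 40 mm across
- keeper_tip (a point): Free end of the brass keeper, a 12 mm wide, 4 mm thick bar (45.5 to 49.5 mm above the worktop) that reaches 58 mm out from the knob's axis and turns with it; at 0 it covers the tweezers' bow
- tweezers: Sprung metal tweezers lying flat, about 60 g, 140 mm long: bow block 22 x 18 x 12 mm (x -90 to -68) and two arms 4 mm thick, 10 mm high, each hinged and sprung at x -75, y +-6. Origin: mid-line, underside, at the middle of the blue finger pads (x -17 to 17); x points to the tips (x = 50 mm), y across (the squeezing direction), z up. They balance within 8 mm of the pads' middle
- pads_mid (a point): Midpoint between the finger pads, 5 mm above their underside. Relaxed: 35 mm over the pads, 40 mm tip gap. The 16 mm tip gap comes at about 21 mm over the pads and about 5.5 N on each side (0.4 N per mm of width); tip gap changes 1.67 mm per mm of width; the tips nearly meet at 12 mm over the pads
- tip_mid (a point): Point midway between the tips (mid-line, x = 50 mm of the tweezers), 5 mm above their underside
- tip_left (a point): Inner face of the end of the +y arm: the tip gap is the distance between tip_left and tip_right
- tip_right (a point): Inner face of the end of the -y arm
- gauge: Fixed yellow gauge tile, 60 x 60 x 8 mm, origin at the middle of its underside on the worktop; two blue lines 44 mm long run along its x on its top, 16 mm apart (at y +-8 mm)
- gauge_top (a point): Middle of the gauge tile's top, midway between the two blue lines, 8 mm above the worktop
- shims: bystander: bundle of wooden shims, 200 x 34 x 22 mm, long along its x; origin at the middle of its underside
- tape_roll: bystander: roll of blue masking tape, 110 mm across, 36 mm high, lying flat; origin at the middle of its underside
- battery: bystander: black and yellow power-tool battery, 120 x 75 x 68 mm; origin at the middle of its underside
- kit_box: bystander: grey and red carton, 60 x 100 x 140 mm (170 mm with its hang tab); origin at the middle of its underside
- cartridge: bystander: white adhesive cartridge standing upright, 52 mm across, 225 mm high with its mixing nozzle; origin at the middle of its underside
- filler_jar: bystander: filler jar, 70 mm across, 70 mm high; origin at the middle of its underside
- screwdriver: bystander: screwdriver with yellow handle lying along its x

How it is judged:
By the outcome, as a careful person would: the job done as asked, in the order asked, and still so for the second after the job is handed in, while the arm keeps its last pose, push and grip.
It also fails if it takes over 58 s, if anything falls off the work surface, if the arm or the gripper's body presses on something with over 40 N, if the wrist force passes 120 N, or if a joint passes its speed limit or range.

ROBOT

A 6-joint arm with a two-finger parallel gripper is mounted at the origin on the work surface. World frame = base frame: x ahead of the robot, y to its left, z up, the work surface at z = 0. Lengths are in m, angles in rad, forces in N, time in s.
With the tool pointing down it reaches from about 0.375 to 0.925 m from the base axis. Payload 5.7 kg.
Tool frame: the origin (TCP) lies midway between the tips of the shut fingers; the grasp point (between the pads) lies 19 mm behind it (robot.tcp_to_grasp is the distance from the TCP to the grasp point, in m); z points along the fingers, y is the line along which they close (so a half turn about z gives the same grasp; the last joint's range is limited). The gripper opens to 88 mm and grips with 3 to 60 N. Pads are 20 mm wide; open, the fingers measure 115 mm over their backs; the gripper's body (75 mm by 178 mm) begins 61 mm behind the grasp point.
Start: joints at [-1.236, 0.359, 1.51, -0, 1.272, -0.115], TCP at [0.261, -0.54, 0.223] pointing down, gripper open.
Joint ranges: [-2.97, 2.97], [-1.01, 2.36], [0.21, 2.38], [-0.96, 4.11], [0.2, 2.71], [-2.98, 2.98]. Speed limits (rad/s): [2.39, 2.39, 3.14, 3.14, 3.14, 3.14].

INTERFACE

Orientations are given as a unit quaternion [x, y, z, w].
In Python, from plant import robot, cams gives the robot as it stands. The module is installed in compiled form; this text tells all that it offers.
- The arm moves only by the tool apply_moves, never from a script. Its argument "increments" is a list of rows, each a list of 5 numbers: the shift along the tool's x, y, z in cm, then the turn about the tool's z in rad, then the closure, from -1 (fully open) to 1 (shut). In form: [[tx, ty, tz, turn, claw], ...]. A call has exactly 8 rows; each row is the pose to reach, as a shift and turn from the pose commanded when the call began, along the tool's axes at that moment; what a row does not reach only later rows make up. A row lasts 1/8 s, in which the tool goes at most 62.5 mm and 10.7 degrees, less where a joint would pass 70% of its speed; a pose out of reach is approached as far as the arm can. A call with a gripper value outside its range is refused whole. The fingers move at their own pace and stop on an object; the grip force is fixed at half the most. Time passes only in rows, so rows that repeat a pose let the fingers close, or fill a call up. It gives the time, the measured TCP pose, the force, the opening and the grip force at its end, in the units of the state.
- robot.get_state(): the state, without advancing time (a new reading comes with each control period).
- cams.grab_frame(name): name is "side" or "top" or "wrist"; returns a dict with "color" (400x640x3 uint8, red, green, blue), "depth" (400x640 float32, m along the optical axis (not along the pixel's ray), 0 where there is no reading), "fx", "fy", "cx", "cy" (pixels), "R" (3x3) and "t" (3): a world point X has camera coordinates R X + t. Camera axes: x right, y down, z forward; pixel columns grow to the right and rows downward; lengths in m; the calibration is good to about 2 mm. A picture is of the moment at which its call begins.
- robot.job_done(): hands the job in; it is judged then, once.
Trained networks look in a picture, given as the dict that the camera call returned (one of the last four; its "shot" number tells which), for a name from the list of things; names that differ only in an ending like _2 or _b are one class to them, and where a whole thing is asked for, a point or a joint stands for the part that bears it (a point fixed in the world has none). Each returns a list of dicts, best first, with "p" (0 to 1); they miss things now and then, are a little off and sometimes report something else, mostly with a low value. They report only what shows in the picture. A call takes as long as a camera call.
- cams.search_frame(query, picture): "at" ([x, y, z] in m, in world coordinates, good to about 4 mm: the middle of the surface that is visible of it).
The state is a dict: "time_s": time; "joint_pos": joint angles; "joint_velocities": joint speeds; "tau": joint torques, N m; "tool_pos": TCP position; "ee_rot": TCP orientation; "force": force on the tool from outside, world axes, zero at the start; "wrist_torque": the same for the moment, N m; "opening": opening from 0.0 (shut) to 1.0 (fully open); "gripper_force": force on a finger pad.
Only numpy, scipy, OpenCV 4.12 (cv2) and the standard library are available. Lean on these libraries where they do the work, as an engineer would, in place of code of your own. Each camera call takes 0.05 s, during which the arm holds its last target. There are 200 camera calls.

## Working session

There is one attempt and no reset: what is moved stays moved. The work goes in short steps, Python scripts to look and compute and a tool call to move; the robot and the scene stay as the last step left them, time stands still between calls to the robot, and variables do not carry over. Pictures are saved under pics/ and viewed, at most 10 in all, crops included, and the job is handed in when it is done.

Besides the shell and the picture viewer there is one more tool, called after ">>>" as name(argument=value, ...), one argument or row to a line, values as JSON. apply_moves: Moves the arm, as the interface text tells. Its arguments: {"type":"object","properties":{"increments":{"type":"array","items":{"type":"array","items":{"type":"number"}}}},"required":["increments"]}

```bash
mkdir -p pics; cat > h.py <<'E'
import numpy as np, cv2
from plant import robot, cams
def save(f,n,crop=None,s=1):
    c=f["color"][:,:,::-1]
    if crop: c=c[crop[1]:crop[3],crop[0]:crop[2]]
    cv2.imwrite(f"pics/{n}.png",cv2.resize(c,None,fx=s,fy=s,interpolation=cv2.INTER_CUBIC))
def unproj(f,u,v,z=None):
    # pixel -> world; with z: intersect the plane, else by depth
    r=np.array([(u-f["cx"])/f["fx"],(v-f["cy"])/f["fy"],1.]); R,t=np.array(f["R"]),np.array(f["t"])
    o=-R.T@t; d=R.T@r
    k=(z-o[2])/d[2] if z is not None else f["depth"][int(v),int(u)]
    return o+k*d
def proj(f,X):
    c=np.array(f["R"])@np.array(X)+np.array(f["t"]); return np.array([f["fx"]*c[0]/c[2]+f["cx"],f["fy"]*c[1]/c[2]+f["cy"]])
E
python3 - <<'E'
from h import *
s=robot.get_state(); print({k:np.round(v,3).tolist() for k,v in s.items()})
for n in("top","side"):
    f=cams.grab_frame(n); save(f,n+"1")
    for q in("cradle","knob","keeper_tip","tweezers","pads_mid","tip_mid","gauge","cartridge","kit_box","battery"):
        r=cams.search_frame(q,f)
        print(n,q,[(np.round(x["at"],3).tolist(),round(x["p"],2),proj(f,x["at"]).round().tolist()) for x in r[:2]])
print(robot.get_state()["time_s"])
E
```

```text
{'time_s': 0.0, 'joint_pos': [-1.236, 0.359, 1.511, -0.0, 1.273, -0.115], 'joint_velocities': [0.001, 0.0, 0.001, -0.001, -0.002, 0.002], 'tau': [0.001, -51.538, -27.072, 0.068, 0.035, -0.0], 'tool_pos': [0.261, -0.54, 0.222], 'ee_rot': [0.975, 0.223, -0.0, -0.001], 'force': [0.316, 0.143, -0.348], 'wrist_torque': [0.05, 0.024, 0.012], 'gripper_force': 0.0, 'opening': 1.001}
top cradle [([0.512, 0.216, 0.005], 0.74, [235.0, 245.0])]
top knob [([0.455, 0.228, 0.059], 0.59, [223.0, 265.0])]
top keeper_tip [([0.458, 0.228, 0.053], 0.54, [224.0, 264.0])]
top tweezers [([0.564, 0.22, 0.038], 0.74, [232.0, 224.0]), ([0.56, 0.196, 0.042], 0.62, [241.0, 225.0])]
top pads_mid [([0.559, 0.217, 0.04], 0.71, [233.0, 226.0]), ([0.791, 0.021, 0.038], 0.32, [311.0, 147.0])]
top tip_mid [([0.558, 0.212, 0.039], 0.77, [235.0, 226.0]), ([0.457, 0.225, 0.059], 0.57, [225.0, 265.0])]
top gauge [([0.551, -0.187, 0.005], 0.58, [383.0, 237.0]), ([0.459, 0.23, 0.059], 0.49, [223.0, 264.0])]
top cartridge [([0.502, 0.452, 0.102], 0.82, [130.0, 241.0]), ([0.459, 0.226, 0.059], 0.74, [224.0, 264.0])]
top kit_b
[... 164 characters left out ...]
radle [([0.485, 0.244, 0.007], 0.7, [334.0, 282.0])]
side knob [([0.462, 0.238, 0.065], 0.91, [344.0, 266.0])]
side keeper_tip [([0.455, 0.239, 0.064], 0.66, [346.0, 267.0])]
side tweezers [([0.558, 0.217, 0.04], 0.74, [311.0, 260.0])]
side pads_mid [([0.557, -0.183, 0.011], 0.75, [345.0, 194.0]), ([0.557, 0.219, 0.038], 0.72, [311.0, 261.0])]
side tip_mid [([0.56, 0.22, 0.039], 0.86, [310.0, 261.0])]
side gauge [([0.555, -0.184, 0.007], 0.69, [346.0, 195.0])]
side cartridge [([0.498, 0.476, 0.092], 0.87, [301.0, 326.0])]
side kit_box [([0.623, 0.444, 0.111], 0.68, [252.0, 296.0]), ([0.484, 0.245, 0.007], 0.65, [334.0, 282.0])]
side battery [([0.477, -0.417, 0.05], 0.59, [380.0, 158.0])]
1.1
```

View pics/top1.png

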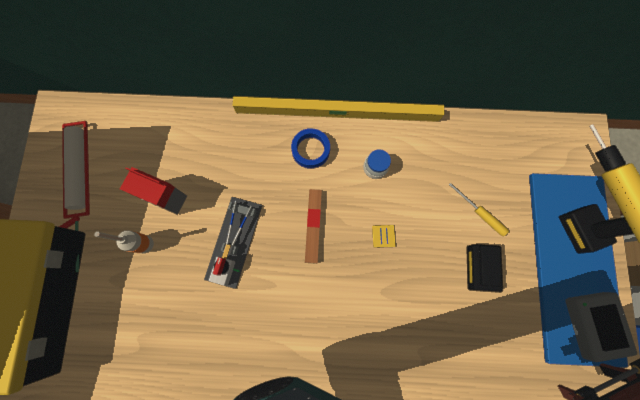

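View pics/side1.png

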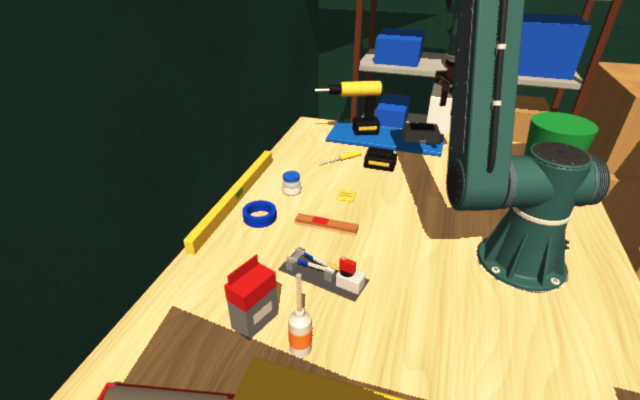

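The top picture shows the cradle at (235,243) with the knob at (221,267) and the tips near (240,205). The gauge is at (384,236) with its lines running along world x. In the side view the cradle is at (325,272) with a clear approach. Next I move above the cradle.

>>> apply_moves(
  increments=[
    [4,-4.3,-1,-0.18,-1],
    [8,-8.6,-2,-0.36,-1],
    [12,-12.9,-3,-0.54,-1],
    [16,-17.2,-3,-0.72,-1],
    [20,-21.5,-3,-0.9,-1],
    [24,-25.7,-3,-1.08,-1],
    [28,-30,-3,-1.26,-1],
    [32.5,-34.3,-3,-1.44,-1],
  ],
)

```text
time_s: 2.1
tool_pos: [0.4047, -0.0885, 0.2531]
ee_rot: [0.584, 0.812, 0.0, 0.001]
force: [1.9, -0.6, 0.2]
opening: 0.999
gripper_force: 0.0
```

>>> apply_moves(
  increments=[
    [5,3.4,0,-0.18,-1],
    [10,6.9,0,-0.36,-1],
    [15,10.4,0,-0.54,-1],
    [20,13.8,0,-0.72,-1],
    [24.8,17.3,0,-0.9,-1],
    [24.8,17.3,0,-0.98,-1],
    [24.8,17.3,0,-0.98,-1],
    [24.8,17.3,0,-0.98,-1],
  ],
)

```text
time_s: 3.1
tool_pos: [0.4907, 0.1991, 0.2527]
ee_rot: [0.137, 0.991, -0.0, -0.0]
force: [0.3, -0.7, -0.0]
opening: 0.999
gripper_force: 0.0
```

```bash
python3 - <<'E'
from h import *
f=cams.grab_frame("wrist"); save(f,"w1"); s=robot.get_state(); print(s["tool_pos"],s["joint_pos"]); print(-np.array(f["R"]).T@np.array(f["t"]),f["R"])
for q in("knob","knob_grip","keeper_tip","tweezers","pads_mid","tip_mid"):
    r=cams.search_frame(q,f)
    print(q,[(np.round(x["at"],3).tolist(),round(x["p"],2),proj(f,x["at"]).round().tolist()) for x in r[:2]])
E
```

```text
[0.4907258  0.19894057 0.25275102] [ 2.54646649e-01  2.29826700e-01  1.62039525e+00  2.63880351e-05
  1.29146592e+00 -1.04198346e+00]
[0.41880066 0.22002148 0.4152488 ] [[ 2.69574369e-01  9.62979517e-01 -3.31858574e-04]
 [ 9.25216791e-01 -2.58907564e-01  2.77381980e-01]
 [ 2.67027244e-01 -7.50821133e-02 -9.60759662e-01]]
knob [([0.457, 0.231, 0.054], 0.97, [338.0, 142.0])]
knob_grip [([0.453, 0.233, 0.05], 0.97, [338.0, 139.0]), ([0.555, 0.216, 0.038], 0.3, [345.0, 219.0])]
keeper_tip [([0.456, 0.231, 0.049], 0.78, [338.0, 141.0])]
tweezers [([0.555, 0.214, 0.04], 0.77, [344.0, 220.0])]
pads_mid [([0.552, 0.22, 0.044], 0.56, [348.0, 217.0])]
tip_mid [([0.757, 0.038, 0.03], 0.71, [265.0, 366.0]), ([0.556, 0.221, 0.037], 0.68, [349.0, 218.0])]
```

View pics/w1.png

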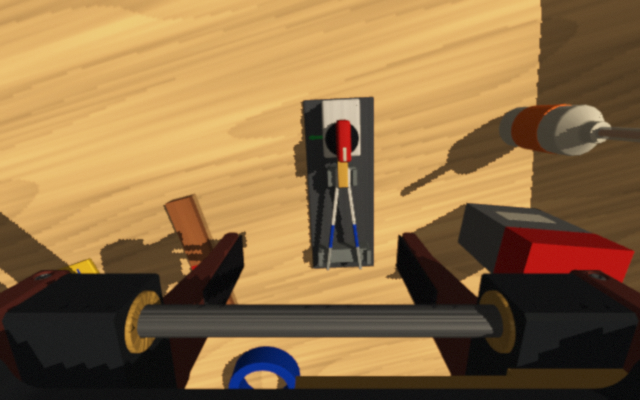

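The wrist view shows the red bar at (344,141), the keeper at (343,175), the blue pads at (331,235) and (357,235), and the tips at (329,268) and (361,268). I'll measure these with colour masks and depth.

```bash
cat >> h.py <<'E'
def blobs(f,lo,hi,roi,minarea=8):
    x0,y0,x1,y1=roi; m=np.zeros(f["color"].shape[:2],np.uint8)
    m[y0:y1,x0:x1]=cv2.inRange(cv2.cvtColor(f["color"],cv2.COLOR_RGB2HSV),lo,hi)[y0:y1,x0:x1]
    n,l,st,c=cv2.connectedComponentsWithStats(m)
    return [(l==i) for i in range(1,n) if st[i,4]>=minarea]
def cloud(f,mask):
    return np.array([unproj(f,u,v) for v,u in zip(*np.nonzero(mask)) if f["depth"][v,u]>0])
BLUE=((105,120,40),(130,255,255)); RED=((0,150,80),(8,255,255))
E
python3 - <<'E'
from h import *
f=cams.grab_frame("wrist")
for m in blobs(f,*BLUE,(300,200,390,270)):
    v,u=np.nonzero(m); P=cloud(f,m); print("blue",len(u),u.mean(),v.mean(),unproj(f,u.mean(),v.mean(),.04).round(4),P.mean(0).round(4),P[:,2].max().round(3))
for m in blobs(f,*RED,(300,90,390,200)):
    v,u=np.nonzero(m); P=cloud(f,m); top=P[P[:,2]>P[:,2].max()-.006]
    r=cv2.minAreaRect((top[:,:2]*1000).astype(np.float32)); print("red",len(u),P[:,2].max().round(4),top.mean(0).round(4),r)
t=f["depth"]
for n in("side","top"):
    g=cams.grab_frame(n)
    roi=(320,245,370,290) if n=="side" else (205,250,240,285)
    for m in blobs(g,*RED,roi):
        P=cloud(g,m); top=P[P[:,2]>P[:,2].max()-.006]; print(n,"red",m.sum(),P[:,2].max().round(4),top.mean(0).round(4),cv2.minAreaRect((top[:,:2]*1000).astype(np.float32)))
    roi=(285,240,340,280) if n=="side" else (215,195,265,250)
    for m in blobs(g,*BLUE,roi,3):
        P=cloud(g,m); print(n,"blue",m.sum(),P.mean(0).round(4))
E
```

```text
blue 88 330.92045454545456 235.42045454545453 [0.5721 0.1926 0.04  ] [0.5739 0.1923 0.0357] 0.043
blue 87 355.1264367816092 235.10344827586206 [0.5801 0.2231 0.04  ] [0.5828 0.2232 0.034 ] 0.042
red 494 0.0886 [0.452  0.2367 0.0867] ((453.9630432128906, 236.5306854248047), (13.496559143066406, 43.08026123046875), 77.48664093017578)
side red 204 0.0896 [0.4501 0.2419 0.0862] ((453.9608459472656, 239.99574279785156), (14.459216117858887, 41.271663665771484), 77.98313903808594)
side blue 28 [0.5744 0.1899 0.0293]
side blue 43 [0.5805 0.2212 0.0318]
top red 68 0.0921 [0.4446 0.2383 0.0874] ((446.54998779296875, 238.25985717773438), (11.107024192810059, 28.862699508666992), 85.0602798461914)
top blue 23 [0.5792 0.2227 0.0386]
top blue 25 [0.5718 0.1943 0.033 ]
```

>>> apply_moves(
  increments=[
    [2,1.2,3,-0.04,-1],
    [4.6,2.7,7,-0.04,-1],
    [4.6,2.7,11,-0.04,-0.5],
    [4.6,2.7,14,-0.04,0],
    [4.6,2.7,17,-0.04,0],
    [4.6,2.7,18.6,-0.04,0],
    [4.6,2.7,19.6,-0.04,0],
    [4.6,2.7,19.6,-0.04,0.3],
  ],
)

```text
time_s: 4.6
tool_pos: [0.4536, 0.2379, 0.0563]
ee_rot: [0.116, 0.993, -0.0, -0.0]
force: [0.1, -0.2, 0.5]
opening: 0.424
gripper_force: 0.0
```

```bash
python3 - <<'E'
from h import *
f=cams.grab_frame("wrist"); save(f,"w2"); s=robot.get_state(); print(s["tool_pos"],s["opening"],s["force"])
E
```

```text
[0.45405187 0.23810579 0.05690063] 0.3782825045363487 [-0.52910393  0.38475428  0.17563807]
```

View pics/w2.png

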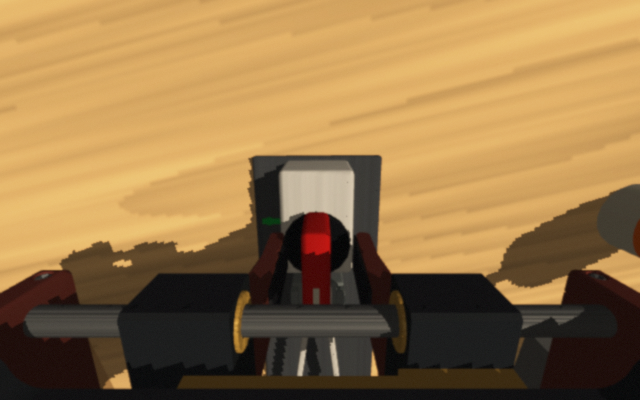

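The bar sits at column 316, midway between the fingers (270 and 365), and is aligned. I'll close and turn clockwise.

>>> apply_moves(
  increments=[
    [0,0,0,0,1],
    [0,0,0,0,1],
    [0,0,0,0,1],
    [0,0,0,0.15,1],
    [0,0,0,0.3,1],
    [0,0,0,0.45,1],
    [0,0,0,0.6,1],
    [0,0,0,0.75,1],
  ],
)

```text
time_s: 5.65
tool_pos: [0.4534, 0.2355, 0.0574]
ee_rot: [0.473, 0.881, -0.002, 0.001]
force: [-0.2, -12.8, 7.3]
opening: 0.156
gripper_force: 30.0
```

>>> apply_moves(
  increments=[
    [0,0,0,0.15,1],
    [0,0,0,0.3,1],
    [0,0,0,0.45,1],
    [0,0,0,0.57,1],
    [0,0,0,0.62,1],
    [0,0,0,0.62,1],
    [0,0,0,0.62,0.5],
    [0,0,0,0.62,0],
  ],
)

```text
time_s: 6.65
tool_pos: [0.4543, 0.2383, 0.0571]
ee_rot: [0.718, 0.696, 0.001, 0.0]
force: [0.4, 0.0, 0.1]
opening: 0.323
gripper_force: 0.0
```

>>> apply_moves(
  increments=[
    [0,0,-5,0,-1],
    [0,0,-10,0,-1],
    [-0.5,2,-12,-0.18,-1],
    [-1,4,-12,-0.36,-1],
    [-1.6,6.6,-12,-0.54,-1],
    [-1.6,6.6,-12,-0.72,-1],
    [-1.6,6.6,-12,-0.9,-1],
    [-1.6,6.6,-12,-1.08,-1],
  ],
)

```text
time_s: 7.65
tool_pos: [0.5194, 0.2203, 0.1767]
ee_rot: [0.255, 0.967, 0.0, 0.0]
force: [0.5, -0.3, -0.4]
opening: 0.995
gripper_force: 0.0
```

>>> apply_moves(
  increments=[
    [0,0,0,-0.18,-1],
    [0,0,0,-0.28,-1],
    [0,0,0,-0.28,-1],
    [0,0,0,-0.28,-1],
    [0,0,0,-0.28,-1],
    [0,0,0,-0.28,-1],
    [0,0,0,-0.28,-1],
    [0,0,0,-0.28,-1],
  ],
)

```text
time_s: 8.65
tool_pos: [0.5193, 0.2199, 0.1767]
ee_rot: [0.121, 0.993, 0.0, -0.0]
force: [-0.2, 0.0, 0.2]
opening: 1.001
gripper_force: 0.0
```

```bash
python3 - <<'E'
from h import *
f=cams.grab_frame("wrist"); save(f,"w3"); s=robot.get_state(); print(s["tool_pos"],s["ee_rot"],s["opening"])
for m in blobs(f,*BLUE,(220,100,420,300)):
    v,u=np.nonzero(m); P=cloud(f,m)
    if len(P): print("blue",len(u),u.mean(),v.mean(),unproj(f,u.mean(),v.mean(),.038).round(4),P.mean(0).round(4),P[:,2].max().round(3))
E
```

```text
[0.51928924 0.21995014 0.17667574] [ 1.20652033e-01  9.92694859e-01  3.51328218e-05 -4.33170354e-05] 1.0008805786353467
blue 118 305.8813559322034 243.89830508474577 [0.5733 0.1923 0.038 ] [0.5742 0.192  0.0364] 0.042
blue 120 335.95 244.05 [0.581  0.2231 0.038 ] [0.5823 0.223  0.0352] 0.043
```

View pics/w3.png

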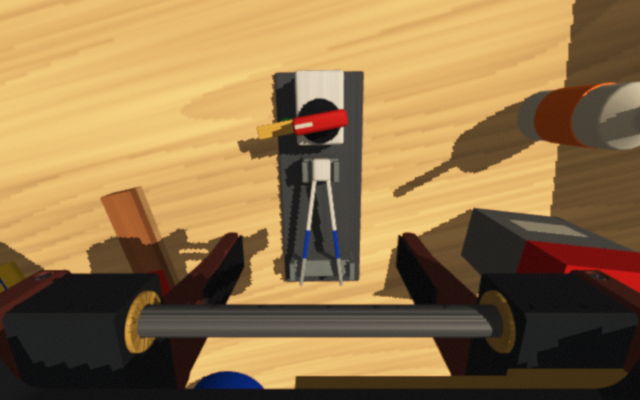

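The keeper, at (272,130), has swung clear of the bow. The pads are at (305,244) and (336,244). I'll descend over the pads.

>>> apply_moves(
  increments=[
    [-3,0.1,2,0,-0.6],
    [-5.9,0.2,5,0,-0.4],
    [-5.9,0.2,9,0,-0.4],
    [-5.9,0.2,12,0,-0.4],
    [-5.9,0.2,14,0,-0.4],
    [-5.9,0.2,15.3,0,-0.4],
    [-5.9,0.2,16.1,0,-0.4],
    [-5.9,0.2,16.1,0,-0.2],
  ],
)

```text
time_s: 9.7
tool_pos: [0.5771, 0.2078, 0.0156]
ee_rot: [0.121, 0.993, 0.0, -0.0]
force: [0.6, -0.4, 0.8]
opening: 0.626
gripper_force: 0.0
```

```bash
python3 - <<'E'
from h import *
f=cams.grab_frame("wrist"); save(f,"w4",(160,150,480,400),2); g=cams.grab_frame("side"); save(g,"s4",(270,220,380,300),6); s=robot.get_state(); print(s["tool_pos"],s["opening"],s["force"])
E
```

```text
[0.57759101 0.20795837 0.0163815 ] 0.6023566827888809 [0.26837515 0.91566557 0.26716203]
```

View pics/w4.png

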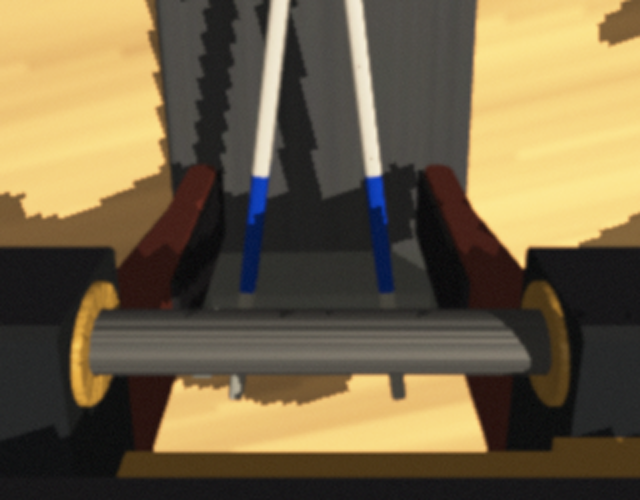

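Centred: the pads' midline and the fingers' midline are both near column 318. I'll close in steps.

>>> apply_moves(
  increments=[
    [0,0,0,0,0.0],
    [0,0,0,0,0.1],
    [0,0,0,0,0.2],
    [0,0,0,0,0.27],
    [0,0,0,0,0.34],
    [0,0,0,0,0.41],
    [0,0,0,0,0.46],
    [0,0,0,0,0.46],
  ],
)

```text
time_s: 10.8
tool_pos: [0.5776, 0.2078, 0.0161]
ee_rot: [0.121, 0.993, 0.0, 0.0]
force: [0.4, -2.2, 5.7]
opening: 0.27
gripper_force: 6.1
```

>>> apply_moves(
  increments=[
    [0,0,0,0,0.48],
    [0,0,0,0,0.5],
    [0,0,0,0,0.52],
    [0,0,0,0,0.52],
    [0,0,0,0,0.52],
    [0,0,0,0,0.52],
    [0,0,0,0,0.52],
    [0,0,0,0,0.52],
  ],
)

```text
time_s: 11.8
tool_pos: [0.5776, 0.2078, 0.0161]
ee_rot: [0.121, 0.993, 0.0, 0.001]
force: [1.9, -1.5, 4.7]
opening: 0.244
gripper_force: 7.1
```

>>> apply_moves(
  increments=[
    [0,0,-0.5,0,0.52],
    [0,0,-1.2,0,0.52],
    [0,0,-2.5,0,0.52],
    [0,0,-4,0,0.52],
    [0,0,-6,0,0.52],
    [0,0,-8,0,0.52],
    [0,0,-10,0,0.52],
    [0,0,-11,0,0.52],
  ],
)

```text
time_s: 12.8
tool_pos: [0.5779, 0.208, 0.1278]
ee_rot: [0.121, 0.993, 0.001, 0.001]
force: [-0.8, -0.4, -0.4]
opening: 0.243
gripper_force: 5.3
```

```bash
python3 - <<'E'
from h import *
f=cams.grab_frame("wrist"); save(f,"w5",(160,150,480,400),2); s=robot.get_state(); print(s["tool_pos"],s["ee_rot"],s["opening"],s["gripper_force"],s["force"])
for n in("top","side"):
    g=cams.grab_frame(n); u0,v0=(383,236) if n=="top" else (346,195)
    for m in blobs(g,(20,120,90),(35,255,255),(u0-25,v0-20,u0+25,v0+20),20):
        m=cv2.morphologyEx(m.astype(np.uint8),cv2.MORPH_CLOSE,np.ones((5,5)))
        v,u=np.nonzero(m); P=np.array([unproj(g,a,b,.008) for a,b in zip(u,v)]); print(n,len(u),cv2.minAreaRect((P[:,:2]*1000).astype(np.float32)),P.mean(0).round(4),np.median(cloud(g,m)[:,2]).round(4))
E
```

```text
[0.57828754 0.20811703 0.1284586 ] [1.20580062e-01 9.92701994e-01 6.80513038e-04 1.65439122e-03] 0.2381521964757293 5.256216377019882 [0.7656059  0.34462095 0.24515318]
top 507 ((554.865234375, -186.85247802734375), (61.363494873046875, 61.59771728515625), 5.772668361663818) [ 0.5545 -0.1865  0.008 ] 0.0077
side 151 ((553.9064331054688, -180.8352813720703), (56.178741455078125, 62.222450256347656), 2.5779852867126465) [ 0.5534 -0.1798  0.008 ] 0.0085
```

View pics/w5.png

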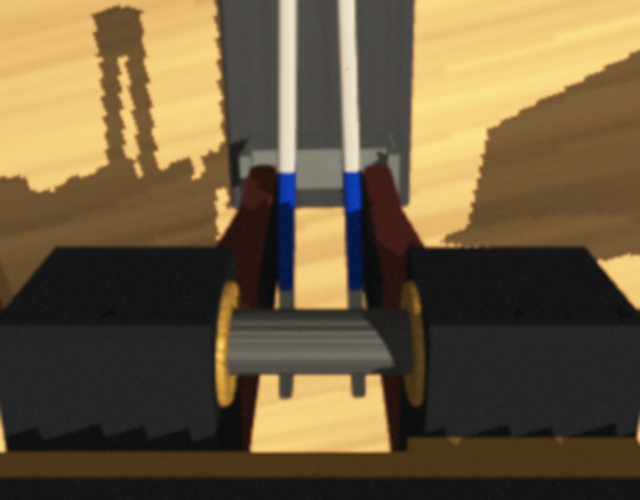

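The tweezers are held clear of the cradle, with the tips visible at (286,395) and (358,395) in the crop. I'll carry them to beside the gauge.

>>> apply_moves(
  increments=[
    [-0.4,-2,-0.5,-0.02,0.52],
    [-1.1,-6,-1,-0.06,0.52],
    [-1.9,-11,-1,-0.11,0.52],
    [-2.8,-16,-1,-0.16,0.52],
    [-3.7,-21,-1,-0.21,0.52],
    [-4.5,-26,-1,-0.26,0.52],
    [-5.2,-30,-1,-0.29,0.52],
    [-5.6,-32.4,-1,-0.3,0.52],
  ],
)

```text
time_s: 13.95
tool_pos: [0.553, -0.1221, 0.1347]
ee_rot: [-0.029, 1.0, 0.0, -0.001]
force: [0.1, -0.8, -1.9]
opening: 0.238
gripper_force: 5.3
```

```bash
python3 - <<'E'
from h import *
f=cams.grab_frame("wrist"); save(f,"w6"); s=robot.get_state(); print(s["tool_pos"],s["ee_rot"],s["opening"],s["gripper_force"])
print([(np.round(x["at"],3),proj(f,x["at"])) for x in cams.search_frame("gauge",f)[:1]])
for m in blobs(f,(20,120,90),(35,255,255),(0,0,640,300),300):
    v,u=np.nonzero(m); P=np.array([unproj(f,a,b,.008) for a,b in zip(u,v)]); print("tile",len(u),u.mean(),v.mean(),cv2.minAreaRect((P[:,:2]*1000).astype(np.float32)),np.median(cloud(f,m)[:,2]))
    x0,y0,x1,y1=u.min(),v.min(),u.max(),v.max()
    for b in blobs(f,*BLUE,(x0,y0,x1,y1),15):
        v,u=np.nonzero(b); P=np.array([unproj(f,a,c,.008) for a,c in zip(u,v)]); print("line",len(u),cv2.minAreaRect((P[:,:2]*1000).astype(np.float32)),P.mean(0).round(4))
E
```

```text
[ 0.55315448 -0.12436268  0.13477626] [-2.85491222e-02  9.99591923e-01 -7.09973076e-04 -6.56013748e-04] 0.23997185811907684 5.257849842309952
[(array([ 0.555, -0.188,  0.008]), array([251.47154402, 190.98370334]))]
tile 3191 253.37073017862738 189.67627702914447 ((556.1170654296875, -187.137451171875), (60.02185821533203, 60.22086715698242), 4.223336219787598) 0.008506476659873169
line 59 ((557.419189453125, -196.02964782714844), (40.90845489501953, 1.3243120908737183), 4.188898086547852) [ 0.5573 -0.196   0.008 ]
line 58 ((556.4851684570312, -180.01405334472656), (40.90330505371094, 1.2880051136016846), 4.107797622680664) [ 0.5566 -0.18    0.008 ]
```

View pics/w6.png

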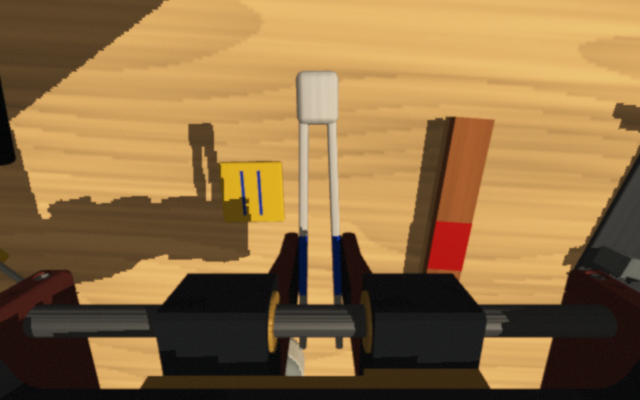

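The lines run at 4.15° and their centre is at (0.5567, −0.188). Next I measure the tweezers' pose in the grip: bow at (317,97), tips near (303,345) and (339,345).

```bash
python3 - <<'E'
from h import *
f=cams.grab_frame("wrist"); s=robot.get_state(); p=s["tool_pos"]; D=f["depth"]; print(p,f["fx"])
y=3.1985; tx=np.array([np.cos(y),np.sin(y)]); ty=np.array([np.sin(y),-np.cos(y)])
zt=p[2]+.019
for v in (80,100,115,140,170,200,225,250,285,297,338,342,346,350,354):
    u=np.arange(285,352); P=np.array([unproj(f,a,v) for a in u]); ok=(abs(P[:,2]-zt)<.02)
    runs=[r for r in np.split(u[ok],np.where(np.diff(u[ok])>1)[0]+1) if len(r)]
    out=[]
    for r in runs:
        q=P[r-285]; z=np.median(q[:,2]); a,b=[unproj(f,e,v,z)[:2]-p[:2] for e in(r[0]-.5,r[-1]+.5)]
        out.append((round(float(a@tx)*1e3,1),round(float(a@ty)*1e3,1),round(float(b@ty)*1e3,1),round((z-p[2])*1e3,1)))
    print(v,out)
E
```

```text
[ 0.553205   -0.12092321  0.13481427] 309.05194265087636
80 [(87.5, -11.3, 6.2, np.float64(25.5))]
100 [(79.6, -11.4, 2.5, np.float64(25.9)), (79.6, 2.9, 6.3, np.float64(25.8))]
115 [(73.5, -11.1, 6.4, np.float64(25.4))]
140 [(62.9, -10.6, -6.2, np.float64(23.9)), (62.9, 1.8, 6.2, np.float64(23.6))]
170 [(49.5, -10.8, -6.8, np.float64(24.0)), (49.5, 2.8, 6.8, np.float64(23.9))]
200 [(35.2, -11.1, -6.9, np.float64(23.6)), (35.5, 3.3, 7.5, np.float64(24.4))]
225 [(23.0, -11.4, -7.1, np.float64(24.0)), (23.0, 3.9, 7.7, np.float64(24.1))]
250 [(10.0, -18.4, -7.2, np.float64(24.1)), (9.8, 4.5, 14.3, np.float64(23.7))]
285 [(-9.0, -13.4, -7.9, np.float64(24.6)), (-8.9, 5.2, 10.7, np.float64(24.8))]
297 [(-9.4, -12.2, -11.8, np.float64(34.5)), (-16.3, -12.1, -8.0, np.float64(24.0)), (-16.0, 5.3, 10.4, np.float64(24.4))]
338 [(-41.0, -12.6, -8.3, np.float64(24.4)), (-40.7, 6.6, 10.9, np.float64(24.7))]
342 [(-43.5, -12.6, -8.3, np.float64(24.5)), (-43.4, 6.7, 10.9, np.float64(24.6))]
346 [(-46.1, -12.7, -8.9, np.float64(24.5)), (-46.0, 7.2, 11.0, np.float64(24.6))]
350 []
354 []
```

>>> apply_moves(
  increments=[
    [0.8,-1,0.5,0,0.52],
    [2,-2.7,2,0,0.52],
    [3.2,-4.3,4,0,0.52],
    [4.3,-5.7,6,0,0.52],
    [4.9,-6.6,8,0,0.52],
    [4.9,-6.6,9.8,0,0.52],
    [4.9,-6.6,10.8,0,0.52],
    [4.9,-6.6,11.2,0,0.52],
  ],
)

```text
time_s: 15.1
tool_pos: [0.5084, -0.1882, 0.0231]
ee_rot: [-0.029, 1.0, 0.0, -0.0]
force: [0.7, 0.4, -0.7]
opening: 0.242
gripper_force: 5.3
```

```bash
python3 - <<'E'
from h import *
f=cams.grab_frame("wrist"); save(f,"w7",(220,220,420,370),4); s=robot.get_state(); print(s["tool_pos"],s["ee_rot"],s["opening"],s["gripper_force"],s["force"])
for n in range(3): print(robot.get_state()["tool_pos"])
zt=.022+.0244
for v in range(325,365,3):
    u=np.arange(285,352); P=np.array([unproj(f,a,v) for a in u]); ok=(abs(P[:,2]-zt)<.012)
    runs=[r for r in np.split(u[ok],np.where(np.diff(u[ok])>1)[0]+1) if len(r)>2]
    print(v,[(int(r[0]),int(r[-1]),unproj(f,r[0]-.5,v,zt)[:2].round(4).tolist(),unproj(f,r[-1]+.5,v,zt)[:2].round(4).tolist(),np.median(P[r-285,2]).round(4)) for r in runs])
g=cams.grab_frame("top"); save(g,"t7",(355,205,415,265),8)
E
```

```text
[ 0.50851781 -0.18834514  0.02305454] [-2.94917465e-02  9.99564913e-01  2.72684953e-04 -3.83592458e-04] 0.24361299887156193 5.2562157064676285 [-0.14884761 -0.09688892 -1.87746993]
[ 0.50851781 -0.18834514  0.02305454]
[ 0.50851781 -0.18834514  0.02305454]
[ 0.50851781 -0.18834514  0.02305454]
325 []
328 []
331 []
334 []
337 []
340 [(299, 306, [0.5522, -0.1968], [0.5519, -0.1925], np.float64(0.0477)), (335, 342, [0.551, -0.1774], [0.5508, -0.1731], np.float64(0.0474))]
343 [(299, 306, [0.5541, -0.1967], [0.5539, -0.1924], np.float64(0.0475)), (335, 342, [0.553, -0.1773], [0.5527, -0.173], np.float64(0.0475))]
346 [(299, 305, [0.5561, -0.1966], [0.5558, -0.1928], np.float64(0.0475)), (336, 338, [0.5549, -0.1766], [0.5548, -0.175], np.float64(0.0474)), (340, 342, [0.5547, -0.1744], [0.5546, -0.1728], np.float64(0.0477))]
349 [(300, 304, [0.558, -0.196], [0.5578, -0.1933], np.float64(0.0468))]
352 []
355 []
358 []
361 []
364 []
```

View pics/w7.png

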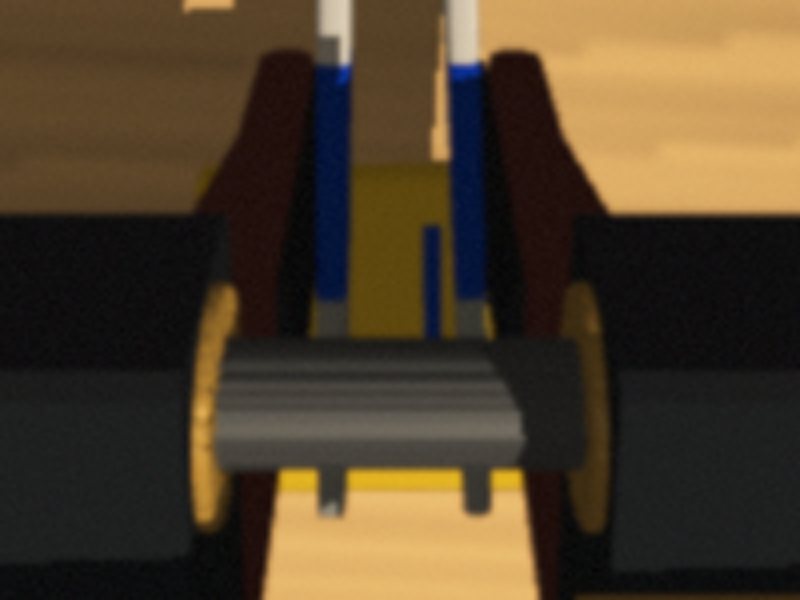

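View pics/t7.png

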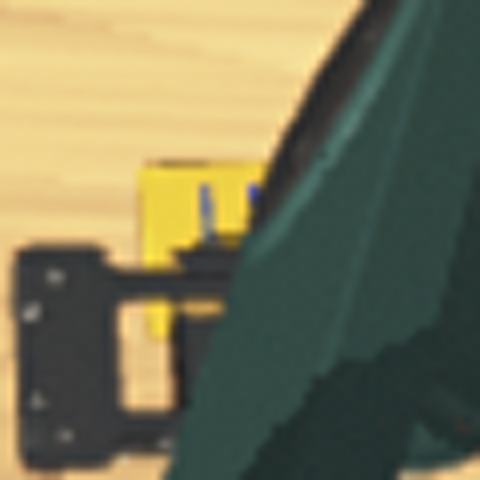

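In the crop the right line shows at (432,280) while the left one hides behind the left arm, so the tips look a few mm off in +y. I'll measure the line and tile in this frame.

```bash
python3 - <<'E'
from h import *
f=cams.grab_frame("wrist"); hsv=cv2.cvtColor(f["color"],cv2.COLOR_RGB2HSV)
for v in range(279,304,4):
    r=[u for u in range(309,333) if 100<hsv[v,u,0]<135 and hsv[v,u,1]>100]
    if r: print(v,r,unproj(f,np.mean(r),v,.008).round(4))
yc=cv2.inRange(hsv,(18,120,50),(35,255,255))
for v in (338,340,342): 
    u=np.nonzero(yc[v,270:370])[0]+270
    if len(u): print("far edge",v,u.min(),u.max(),unproj(f,320,v,.008).round(4))
zt=f["depth"][300,303]; print(unproj(f,303,297).round(4),unproj(f,337,297).round(4))
# tip edges subpixel (gray profile)
gr=cv2.cvtColor(f["color"],cv2.COLOR_RGB2GRAY)
for v in (341,344): print(v,gr[v,294:312].tolist(),gr[v,330:348].tolist())
print(f["fx"],f["cx"],(np.array(f["R"])@[0,0,1]).round(3))
E
```

```text
279 [327, 328, 329] [ 0.5373 -0.1812  0.008 ]
283 [327, 328, 329] [ 0.5403 -0.181   0.008 ]
287 [327, 328, 329] [ 0.5432 -0.1808  0.008 ]
291 [327, 328, 329] [ 0.5461 -0.1806  0.008 ]
295 [327, 328, 329] [ 0.5491 -0.1804  0.008 ]
299 [327, 328, 329] [ 0.5521 -0.1802  0.008 ]
303 [327, 328, 329] [ 0.5552 -0.18    0.008 ]
far edge 338 270 369 [ 0.5831 -0.1836  0.008 ]
far edge 340 270 369 [ 0.5847 -0.1835  0.008 ]
far edge 342 270 368 [ 0.5864 -0.1834  0.008 ]
[ 0.5248 -0.1958  0.0486] [ 0.5241 -0.1785  0.0482]
341 [173, 173, 173, 170, 159, 110, 66, 54, 54, 52, 54, 58, 96, 151, 172, 173, 174, 174] [174, 174, 173, 170, 161, 117, 71, 57, 54, 56, 52, 58, 93, 147, 167, 171, 169, 169]
344 [191, 190, 190, 190, 177, 122, 69, 56, 53, 54, 52, 68, 121, 173, 189, 192, 192, 193] [194, 193, 193, 194, 185, 144, 89, 60, 54, 54, 52, 56, 94, 166, 189, 193, 194, 193]
309.05194265087636 319.7078801617414 [ 0.     0.277 -0.961]
```

The line centre is at y = −0.188 and the tips' mid is at −0.185, so I shift by 3 mm and lower a little. The sub-pixel gap is about 15.7 mm and the opening reading implies about 16.2 mm, so I keep the grip.

>>> apply_moves(
  increments=[
    [0.1,-0.1,0.2,0,0.52],
    [0.1,-0.2,0.4,0,0.52],
    [0.1,-0.3,0.6,0,0.52],
    [0.1,-0.3,0.6,0,0.52],
    [0.1,-0.3,0.6,0,0.52],
    [0.1,-0.3,0.6,0,0.52],
    [0.1,-0.3,0.6,0,0.52],
    [0.1,-0.3,0.6,0,0.52],
  ],
)

```text
time_s: 16.25
tool_pos: [0.508, -0.192, 0.0177]
ee_rot: [-0.029, 1.0, 0.0, -0.0]
force: [-0.4, -0.4, -0.5]
opening: 0.243
gripper_force: 5.3
```

```bash
python3 - <<'E'
from h import *
f=cams.grab_frame("wrist"); hsv=cv2.cvtColor(f["color"],cv2.COLOR_RGB2HSV); gr=cv2.cvtColor(f["color"],cv2.COLOR_RGB2GRAY).astype(int)
s=robot.get_state(); print(s["tool_pos"],s["ee_rot"],s["opening"],s["gripper_force"],s["joint_velocities"].max())
zt=f["depth"][341,302]; zt=unproj(f,302,341)[2]; print("arm top z",zt)
for v in (291,299,303):
    r=[u for u in range(309,333) if 100<hsv[v,u,0]<135 and hsv[v,u,1]>100]
    if r: print("line",r,unproj(f,np.mean(r),v,.008).round(4))
for v in (341,344,346,348):
    d=gr[v,290:352]<(gr[v,290:352].max()+55)/2; e=np.nonzero(np.diff(d.astype(int)))[0]+290.5
    print(v,[unproj(f,a,v,zt)[:2].round(4).tolist() for a in e])
E
```

```text
[ 0.5079648  -0.19198047  0.01767103] [-2.90885434e-02  9.99576838e-01  4.40806580e-05  8.41157896e-06] 0.23933201672520032 5.256157144904137 0.0014931522218825342
arm top z 0.04328980181428527
line [309] [ 0.5424 -0.1964  0.008 ]
line [309, 310] [ 0.5482 -0.1958  0.008 ]
line [309, 310] [ 0.5511 -0.1957  0.008 ]
341 [[0.5505, -0.2004], [0.5502, -0.1962], [0.5494, -0.1814], [0.5491, -0.1771], [0.5489, -0.1729]]
344 [[0.5524, -0.2003], [0.5522, -0.1961], [0.5512, -0.1807], [0.551, -0.177], [0.5508, -0.1727]]
346 [[0.5537, -0.1998], [0.5536, -0.1992], [0.5535, -0.1976], [0.5535, -0.1966], [0.5525, -0.1806], [0.5523, -0.1769], [0.552, -0.1726]]
348 [[0.5548, -0.1976], [0.5548, -0.1965], [0.5538, -0.18], [0.5536, -0.1773]]
```

```bash
python3 -c "
from plant import robot
print(robot.job_done())"
```

```text
the job is handed in; nothing more can be done
None
```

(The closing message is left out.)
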